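# Bring the mustard-capped jar to the front of the spice carousel

### The job

Turn the wooden spice carousel beside the hob, by pushing its scalloped edge round with a fingertip, until the jar with the mustard-yellow cap stands in the middle of the open front of the steel splash guard, where the cook can take it. Leave the carousel standing still there with every jar upright in its cup; touch neither the jars nor their cups, lift nothing, and do not disturb the honey jar or the lemon next to it.

Things in the scene. Friction and masses are not known exactly. Their poses are not given: they have to be found in the camera images.
- carousel_base: fixed steel foot of the spice carousel: plate 314 mm across, 5 mm thick, and a curved splash guard round back and sides (210 degrees), 3 mm thick, at radius 153 to 157 mm, top 94 mm above the worktop. Origin on the turning axis at worktop level, z up; -x points out of the middle of the open front (150 degrees without guard), which is turned up to 0.3 rad either way from world -x.
- front_middle (a point): where the wanted jar shall stand: on the base's front line (-x), 62 mm from the turning axis, 40 mm above the worktop. Fixed.
- carousel: wooden disc that turns either way, at most two turns each way, about its vertical axis; pushed at the edge it resists with about 0.5 N, and stops within a few degrees when let go. Origin on the axis at its underside, 14 mm above the worktop; z up. 26 mm thick, radius 130 mm plus ten lobes round the edge (see lobe). On top six cups, 62 mm from the axis, 60 degrees apart, the first on its -x axis: empty.
- lobe (a point): centre of one of ten rounded lobes of the disc's edge, 17 mm radius, 26 mm high, at mid height (27 mm above the worktop), 127 mm from the axis, so that they reach out to 144 mm; this one at 18 degrees from the disc's x axis, the next every 36 degrees. The hollows between lobes are about 48 mm wide and 14 mm deep. It turns with the disc.
- cups: the six black collars on the disc that hold the jars, 12 mm high, 49 mm inside, 55 mm outside; origin on the turning axis at the disc's top, 40 mm above the worktop, axes as the disc's. They turn with the disc and are not to be touched; the disc is pushed at its edge.
- jar_mustard_cap: the wanted one: glass spice jar with a mustard-yellow cap and red-and-green label, 42 mm across, 106 mm high, loose in a cup of the carousel, foot 40 mm above the worktop; origin at the centre of its underside, z up. It is brought round by the carousel and must not be touched.
- jar_black_cap_1: glass spice jar with a black cap and green label, 40 mm across, 105 mm high, loose in a cup of the carousel; origin at the centre of its underside, z up. Not to be touched.
- jar_black_cap_2: glass spice jar with a black cap and green label, 40 mm across, 105 mm high, loose in a cup of the carousel; origin at the centre of its underside, z up. Not to be touched.
- jar_black_cap_3: glass spice jar with a black cap and green label, 40 mm across, 105 mm high, loose in a cup of the carousel; origin at the centre of its underside, z up. Not to be touched.
- salt_shaker: salt shaker with grey domed top, 44 mm across, 90 mm high, loose in a cup of the carousel; origin at the centre of its underside, z up. Not to be touched.
- honey_jar: honey jar with a grey lid, 71 mm across, 110 mm high, standing on the worktop right of the carousel; origin at the centre of its underside. Leave alone.
- lemon: yellow lemon, 78 x 55 x 56 mm, lying on the worktop right of the carousel; origin under its centre. Leave alone.
Not all that is in view belongs to the job. What is shaped like the jar_mustard_cap but blue, purple or turquoise is not meant.

How it is judged:
By the outcome, as a careful person would: the job done as asked, in the order asked, and still so for the second after the job is handed in, with the robot touching nothing.
It also fails if it takes over 72 s, if anything falls off the work surface, if the arm or the gripper's body presses on something with over 40 N, if the wrist force passes 120 N, or if a joint passes its speed limit or range.

### The arm

A 6-joint arm with a two-finger parallel gripper is mounted at the origin on a cart in front of the work surface, level with it; the furniture and walls round the work are solid. World frame = base frame: x ahead of the robot, y to its left, z up, the work surface at z = 0. Lengths are in m, angles in degrees, forces in N, time in s.
With the tool pointing down it reaches from about 0.4 to 0.825 m from the base axis. Payload 7 kg.
Tool frame: the origin (TCP) lies between the finger pads; the fingertips stand 11 mm ahead of it and the grasp point (between the pads) lies 8 mm behind it; z points along the fingers, y is the direction in which the jaws open and shut (so a half turn about z gives the same grasp; the last joint's range is limited). The gripper opens to 88 mm and grips with 3 to 60 N. Pads are 19 mm wide; open, the fingers measure 130 mm over their backs; the gripper's body (78 mm by 193 mm) begins 47 mm behind the grasp point.
Start: joints at [81.538, 20.546, 0.682, 0, -70.136, -16.507], TCP at [0.285, 0.612, 0.238] pointing down, gripper open.
Joint ranges: [-176.03, 176.03], [-82.01, 121.73], [-58.28, 71.71], [-173.87, 95.51], [-174.79, -0.11], [-173.66, 173.66]. Speed limits (degrees/s): [136.94, 136.94, 172.46, 180, 180, 180].

### API

Orientations are given as [roll, pitch, yaw] about the fixed x, y, z axes, in that order (R = Rz(yaw) Ry(pitch) Rx(roll)).
In Python, from plant import r gives the robot as it stands.
- The arm moves only by the shell command python3 -m inch 'ROWS' [OPENING] [FORCE]. ROWS is JSON, a list of rows, each an object of numbers: "x", "y", "z": the shift along the tool's x, y, z as a fraction of full scale; "yaw": the turn about the tool's z as a fraction of full scale. In form: [{"x": .., "y": .., "z": .., "yaw": ..}, ...]. A call has 1 to 5 rows; each row shifts and turns the pose as measured when the row begins, along the tool's axes as they then stand; what a row does not reach is not made up. Full scale, the value 1, is 0.025 m for a shift and 4 degrees for a turn. A row lasts 1/12 s, in which the tool goes at most 41.7 mm and 7.16 degrees, less where a joint would pass 70% of its speed; a pose out of reach is approached as far as the arm can. A call with a number of a shift or a turn outside -1 to 1 is refused whole. A call with a gripper value outside its range is refused whole. OPENING is the opening, from -1 (shut) to 1 (fully open), set as the call begins (- or left out, the last holds). The fingers move at their own pace and stop on an object; FORCE is the grip in N (left out, the last holds). Time passes only in rows, so rows that do not move let the fingers close. It gives the time, the measured TCP pose, the force and the opening at its end, in the units of the state.
- r.get_state(): the state, without advancing time (a new reading comes with each control period).
- r.capture(name): name is "scene" or "top"; returns (picture, depth): 400x640x3 uint8, red, green, blue; 400x640 float32, m along the optical axis (not along the pixel's ray), 0 where there is no reading.
- r.camera_info(name): a dict with "mtx" (3x3 intrinsics, pixels), "k1" (the pictures are not rectified: a ray, as slopes to the right and down, at radius r is drawn at 1 + k1 r^2 times it, then the intrinsics apply), "pose" (4x4, takes a point from camera to world coordinates). Camera axes: x right, y down, z forward; pixel columns grow to the right and rows downward; lengths in m; the calibration is good to about 2 mm. A picture is of the moment at which its call begins. camera_info takes no time and is no camera call.
- r.close_job(): hands the job in, once; it reports no verdict.
The state is a dict: "time_s": time; "joints": joint angles; "qd": joint speeds; "joint_torque": joint torques, N m; "tcp_pos": TCP position; "eef_rot": TCP orientation; "contact_force": force on the tool from outside, world axes, zero at the start; "moment": the same for the moment, N m; "gripper_width": finger opening in m.
Only numpy, scipy, OpenCV 4.12 (cv2) and the standard library are available. Lean on these libraries where they do the work, as an engineer would, in place of code of your own. Each camera call takes 0.05 s, during which the arm holds its last target. There are 200 camera calls.

## Working session

There is one attempt and no reset: what is moved stays moved. The work goes in short steps, Python scripts to look and compute and a shell command to move; the robot and the scene stay as the last step left them, time stands still between calls to the robot, and variables do not carry over. Pictures are saved under pics/ and viewed, about 8 in all and at most 12, crops included, and the job is handed in when it is done.

```bash
ls; mkdir -p pics
cat > h.py <<'E'
import numpy as np, cv2
from plant import r
def cap(n,f):
    p,d=r.capture(n); cv2.imwrite(f'pics/{f}.png',p[:,:,::-1]); np.save(f'pics/{f}.npy',d); return p,d
def rays(n,uv):
    c=r.camera_info(n); K=np.array(c['mtx'],float)
    uv=np.asarray(uv,float).reshape(-1,1,2)
    s=cv2.undistortPoints(uv,K,np.array([c['k1'],0,0,0,0.]))[:,0]
    T=np.array(c['pose']); return T[:3,3], np.c_[s,np.ones(len(s))]@T[:3,:3].T
def onz(n,uv,z):
    o,d=rays(n,uv); return o+d*((z-o[2])/d[:,2])[:,None]
def pts(n,uv,depth):
    o,d=rays(n,uv); return o+d*np.asarray(depth)[:,None]
def proj(n,P):
    c=r.camera_info(n);T=np.linalg.inv(np.array(c['pose']))
    rv,_=cv2.Rodrigues(T[:3,:3]); return cv2.projectPoints(np.asarray(P,float).reshape(-1,3),rv,T[:3,3],np.array(c['mtx'],float),np.array([c['k1'],0,0,0,0.]))[0][:,0]
E
python3 - <<'E'
from h import *
a,_=cap('scene','s0'); b,_=cap('top','t0')
s=r.get_state(); print(s)
for n in('scene','top'): c=r.camera_info(n); print(n,np.array(c['mtx']).tolist(),c['k1'],np.round(c['pose'],3).tolist())
E
```

```text
pics
{'time_s': 0.1, 'joints': array([ 8.15372336e+01,  2.05862924e+01,  6.39784186e-01, -1.59779708e-02,
       -7.01356616e+01, -1.65081341e+01]), 'qd': array([-0.12023745, -0.04336646,  0.06849597,  0.00137193,  0.01476294,
       -0.06680863]), 'joint_torque': array([ 4.25221219e-05, -5.84164417e+01,  2.93752116e+01,  7.01537937e+00,
        1.01960273e-02, -5.06822948e-05]), 'tcp_pos': array([0.28480055, 0.61152321, 0.2367394 ]), 'eef_rot': array([ 1.79916949e+02, -8.94851354e-03, -2.49763340e+01]), 'contact_force': array([-0.10303212,  0.37760412, -0.16295779]), 'moment': array([0.03026074, 0.02189979, 0.01578421]), 'gripper_width': 0.08752787818289363}
scene [[420.071292713503, 0.0, 313.3290548374242], [0.0, 420.071292713503, 200.09889563452188], [0.0, 0.0, 1.0]] -0.052562916516327 [[0.707, -0.538, 0.458, 0.077], [-0.707, -0.539, 0.458, -0.711], [0.001, -0.648, -0.762, 0.901], [0.0, 0.0, 0.0, 1.0]]
top [[448.22126936642843, 0.0, 323.3503479488951], [0.0, 448.22126936642843, 197.34889595173325], [0.0, 0.0, 1.0]] 0.006290787823858176 [[-0.028, -0.993, 0.117, 0.428], [-1.0, 0.028, 0.001, -0.194], [-0.004, -0.117, -0.993, 1.318], [0.0, 0.0, 0.0, 1.0]]
```

View pics/s0.png

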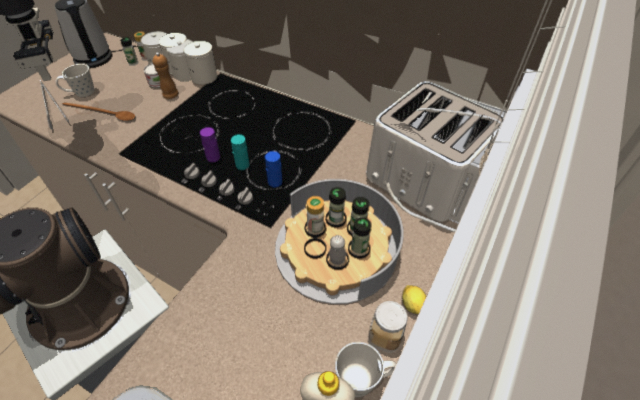

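View pics/t0.png

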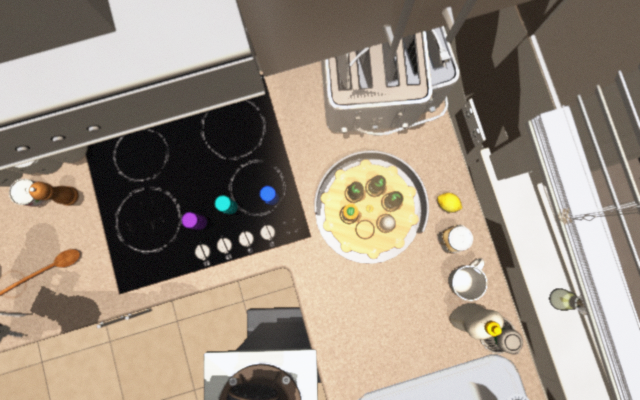

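The scene picture shows the carousel at about (340,240), and the top picture shows it at (372,207). These could be taken for the wanted jar:
- **Orange-yellow cap on the carousel:** scene (315,205), top (349,212). It sits next to the empty cup at top (365,229).
- **Purple, turquoise and blue jars on the hob:** top (193,220), (226,204) and (268,195).
- **Yellow pump bottle:** top (493,328).
- **Lemon:** top (449,203).

I choose the one on the carousel and will check it in a close crop.

Run:
```python
from h import *
a=cv2.imread('pics/s0.png')[170:310,265:415]; b=cv2.imread('pics/t0.png')[145:270,305:440]
a=cv2.resize(a,(400,373),interpolation=cv2.INTER_CUBIC); b=cv2.resize(b,(403,373),interpolation=cv2.INTER_CUBIC)
cv2.imwrite('pics/c0.png',np.hstack([a,b]))
d=np.load('pics/t0.npy')
vv,uu=np.mgrid[140:275,300:445]; uv=np.c_[uu.ravel(),vv.ravel()]
D=d[uv[:,1],uv[:,0]]; ok=D>0; P=pts('top',uv[ok],D[ok]); uv=uv[ok]
z=P[:,2]; print(np.histogram(z,bins=[-.02,-.005,.003,.01,.02,.035,.045,.06,.08,.09,.1,.12,.14,.16]))
# disc top centroid / circle
m=(z>.035)&(z<.045); c,rr=cv2.minEnclosingCircle(P[m][:,:2].astype(np.float32)); print('disc',c,rr)
m=(z>.135)&(z<.16)
# jar tops clusters
img=np.zeros((400,640),np.uint8); img[uv[m][:,1],uv[m][:,0]]=255
n,l,st,ce=cv2.connectedComponentsWithStats(img)
for i in range(1,n):
    if st[i,4]>10: print(st[i],ce[i],onz('top',ce[i],.146)[0])
```

```text
(array([5076, 4484, 1503,  228,  356, 5150,  737,  349,  117,  469,   92,
        191,  726]), array([-0.02 , -0.005,  0.003,  0.01 ,  0.02 ,  0.035,  0.045,  0.06 ,
        0.08 ,  0.09 ,  0.1  ,  0.12 ,  0.14 ,  0.16 ]))
disc (0.5254771709442139, -0.3605935275554657) 0.19438937306404114
[371 175  15  15 185] [378.3027027  182.01081081] [ 0.60305331 -0.33934449  0.146     ]
[349 181  15  16 186] [355.92473118 188.74731183] [ 0.58680128 -0.27959865  0.146     ]
[388 191  16  16 188] [395.39361702 198.07446809] [ 0.55906256 -0.38243796  0.146     ]
[343 204  16  16 195] [350.45128205 211.22564103] [ 0.52774161 -0.2630683   0.146     ]
```

View pics/c0.png

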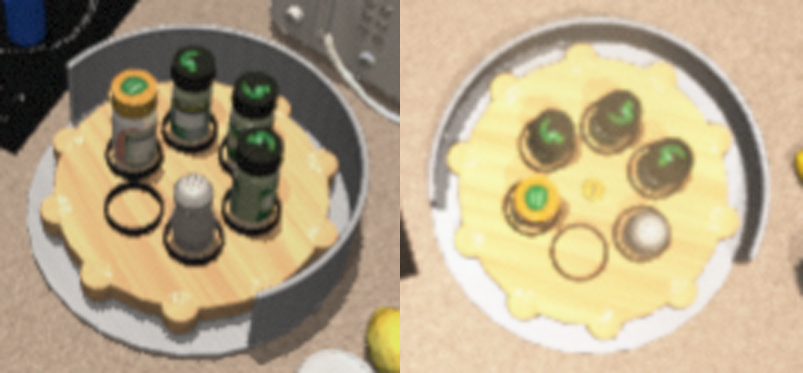

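The crop confirms the orange-yellow cap with the red-and-green label, at scene (315,205) and top (350,211), just left of the empty cup. The guard's ends are near top (317,214) and (420,233). Next I fit the geometry.

```bash
cat > fit.py <<'E'
from h import *
from scipy.optimize import least_squares
def cloud(f):
    d=np.load(f'pics/{f}.npy'); vv,uu=np.mgrid[140:275,300:445]; uv=np.c_[uu.ravel(),vv.ravel()]
    D=d[uv[:,1],uv[:,0]]; ok=D>0; return pts('top',uv[ok],D[ok])
def disc(P,c):
    # lobes: phase of the 10-lobe edge from outermost disc-top points per degree
    m=(abs(P[:,2]-.04)<.006); q=P[m,:2]-c; rr=np.hypot(*q.T); a=np.degrees(np.arctan2(q[:,1],q[:,0]))
    k=(rr<.15); q,rr,a=q[k],rr[k],a[k]
    k=(rr>.132); ph=np.degrees(np.angle(np.exp(1j*np.radians(10*a[k])).sum()))/10
    return ph, k.sum()   # lobe centre angle mod 36
E
python3 - <<'E'
from fit import *
P=cloud('t0'); c0=np.array([.535,-.325])
z=P[:,2]; q=P[:,:2]-c0; rr=np.hypot(*q.T)
g=(z>.088)&(z<.1)&(rr>.13)&(rr<.18)
f=least_squares(lambda p:np.hypot(P[g,0]-p[0],P[g,1]-p[1])-.155,c0,loss='soft_l1',f_scale=.003); c=f.x
print('guard c',c,g.sum(),np.std(f.fun))
f2=least_squares(lambda p:np.hypot(P[g,0]-p[0],P[g,1]-p[1])-p[2],[*c0,.155],loss='soft_l1',f_scale=.003); print(f2.x)
a=np.degrees(np.arctan2(P[g,1]-c[1],P[g,0]-c[0])); a=np.sort(a); print(np.round(a[:6],1),np.round(a[-6:],1), 'mid',(a[2]+a[-3])/2,a[-3]-a[2])
# plate front edge, worktop z .005
J=np.array([[.603,-.3393],[.5868,-.2796],[.5591,-.3824],[.5277,-.2631]])
for x in J: print(np.hypot(*(x-c)),np.degrees(np.arctan2(*(x-c)[::-1])))
print('lobe',disc(P,c))
jf=least_squares(lambda p:np.hypot(J[:,0]-p[0],J[:,1]-p[1])-.062,c0); print('jar circle',jf.x,jf.fun)
print('hub px',onz('top',[370.0,208.3],.042))
m=abs(P[:,2]-.04)<.006; k=m&(rr<.15)
t=np.degrees(np.arctan2(P[k,1]-c[1],P[k,0]-c[0])); R=np.hypot(P[k,0]-c[0],P[k,1]-c[1])
print([int(1000*R[(t>=b)&(t<b+6)].max()) for b in range(-180,180,6)])
# plate edge front
E
python3 - <<'E'
from h import *
c=r.camera_info('scene')
# honey/lemon etc from top: heights
for n,uv,z in (('honey',(460,237),.11),('lemon',(449,203),.05),('toaster',(350,125),.1)): print(n,onz('top',uv,z))
E
```

```text
guard c [ 0.54256379 -0.3232522 ] 441 0.001830332055688304
[ 0.54366068 -0.32346812  0.15407665]
[-117.2 -117.1 -116.4 -115.9 -115.6 -115.1] [90.6 91.5 91.7 92.6 92.7 93.6] mid -11.937271127737148 209.00814738039037
0.06253053494024335 -14.870747647911061
0.06214786751113475 44.6192795556334
0.06141586384126942 -74.38036448208935
0.06196143632895552 103.87991173711434
lobe (np.float64(2.801137611486414), np.int64(320))
jar circle [ 0.54290198 -0.32301615] [ 0.00026504 -0.00025862 -0.00044663 -0.0001854 ]
hub px [[ 0.54339363 -0.32527882  0.042     ]]
[140, 138, 127, 128, 128, 139, 142, 139, 129, 127, 153, 153, 153, 152, 128, 128, 128, 139, 142, 142, 128, 129, 129, 142, 143, 139, 130, 130, 128, 142, 142, 140, 128, 130, 130, 141, 142, 140, 129, 129, 129, 140, 142, 140, 129, 127, 128, 140, 142, 140, 128, 127, 126, 140, 142, 138, 127, 128, 127, 140]
honey [[ 0.45315929 -0.55620773  0.11      ]]
lemon [[ 0.55137627 -0.54918593  0.05      ]]
toaster [[ 0.77282252 -0.27300055  0.1       ]]
```

Results so far:
- **Axis:** (0.543, -0.323).
- **Guard:** spans -117° to 93°, so 209° against the given 210°. The front is therefore at 168°.
- **Disc phase:** lobes, jars and empty cup agree on cups at 44.8° + 60k. The mustard cup stands at 104.8° and must turn about +63.3° (CCW).

Plan: put the inner finger of the open gripper, jaws radial, in the hollow at 128.8° and sweep the lobe at 147° round.

```bash
python3 -m inch '[{"x":1,"y":0.6},{"x":1,"y":0.6},{"x":1,"y":0.6},{"x":1,"y":0.6},{"x":1,"y":0.6}]' 1
python3 -m inch '[{"x":1,"y":0.6},{"x":1,"y":0.6},{"x":1,"y":0.6},{"x":1,"y":0.6},{"x":1,"y":0.6}]'
```

```text
validation failed for argument at $[0]...
validation failed for argument at $[0]...
```

```bash
python3 -m inch '[{"x":1,"y":0.6,"z":0,"yaw":0},{"x":1,"y":0.6,"z":0,"yaw":0},{"x":1,"y":0.6,"z":0,"yaw":0},{"x":1,"y":0.6,"z":0,"yaw":0},{"x":1,"y":0.6,"z":0,"yaw":0}]' 1
```

```text
time_s: 0.52
tcp_pos: [0.3652, 0.49, 0.2325]
eef_rot: [179.6, -0.0, -24.6]
contact_force: [0.5, 0.1, 0.8]
gripper_width: 0.0876
```

```bash
for i in 1; do :; done
python3 -m inch '[{"x":0.6,"y":0.95,"z":-0.05,"yaw":0},{"x":0.6,"y":0.95,"z":-0.05,"yaw":0},{"x":0.6,"y":0.95,"z":-0.05,"yaw":0},{"x":0.6,"y":0.95,"z":-0.05,"yaw":0},{"x":0.6,"y":0.95,"z":-0.05,"yaw":0}]'
python3 -m inch '[{"x":0.6,"y":0.95,"z":-0.05,"yaw":0},{"x":0.6,"y":0.95,"z":-0.05,"yaw":0},{"x":0.6,"y":0.95,"z":-0.05,"yaw":0},{"x":0.6,"y":0.95,"z":-0.05,"yaw":0},{"x":0.6,"y":0.95,"z":-0.05,"yaw":0}]'
python3 -m inch '[{"x":0.5,"y":0.95,"z":-0.05,"yaw":0},{"x":0.5,"y":0.95,"z":-0.05,"yaw":0},{"x":0.5,"y":0.95,"z":-0.05,"yaw":0},{"x":0.5,"y":0.95,"z":-0.05,"yaw":0},{"x":0.5,"y":0.95,"z":-0.05,"yaw":0}]'
```

```text
time_s: 0.93
tcp_pos: [0.3856, 0.3428, 0.2366]
eef_rot: [179.3, -0.0, -24.7]
contact_force: [0.2, -0.3, 0.2]
gripper_width: 0.0877
time_s: 1.35
tcp_pos: [0.4029, 0.1955, 0.2436]
eef_rot: [179.1, 0.1, -24.7]
contact_force: [0.8, 0.4, 0.4]
gripper_width: 0.0876
time_s: 1.77
tcp_pos: [0.4082, 0.0541, 0.2512]
eef_rot: [179.1, 0.1, -24.6]
contact_force: [1.3, -0.3, 0.1]
gripper_width: 0.088
```

```bash
python3 -m inch '[{"x":0.45,"y":0.87,"z":0,"yaw":0},{"x":0.45,"y":0.87,"z":0,"yaw":0},{"x":0.45,"y":0.87,"z":0,"yaw":0},{"x":0.45,"y":0.87,"z":0,"yaw":0},{"x":0.45,"y":0.87,"z":0,"yaw":0}]'
python3 -m inch '[{"x":0.45,"y":0.87,"z":0,"yaw":0},{"x":0.45,"y":0.87,"z":0,"yaw":0},{"x":0.45,"y":0.87,"z":0,"yaw":0},{"x":0.45,"y":0.87,"z":0,"yaw":0},{"x":0,"y":0,"z":0,"yaw":1}]'
python3 -m inch '[{"x":0,"y":0,"z":0,"yaw":1},{"x":0,"y":0,"z":0,"yaw":1},{"x":0,"y":0,"z":0,"yaw":1},{"x":0,"y":0,"z":0,"yaw":1},{"x":0,"y":0,"z":0,"yaw":1}]'
python3 -m inch '[{"x":0,"y":0,"z":0,"yaw":1},{"x":0,"y":0,"z":0,"yaw":1},{"x":0,"y":0,"z":0,"yaw":1},{"x":0,"y":0,"z":0,"yaw":1},{"x":0,"y":0,"z":0,"yaw":1}]'
python3 -m inch '[{"x":0,"y":0,"z":0,"yaw":1},{"x":0,"y":0,"z":0,"yaw":1},{"x":0,"y":0,"z":0,"yaw":1},{"x":0,"y":0,"z":0,"yaw":1},{"x":0,"y":0,"z":0,"yaw":1}]'
python3 -m inch '[{"x":0,"y":0,"z":0,"yaw":1},{"x":0,"y":0,"z":0,"yaw":1},{"x":0,"y":0,"z":0,"yaw":1},{"x":0,"y":0,"z":0,"yaw":1},{"x":0,"y":0,"z":0,"yaw":1}]'
python3 -m inch '[{"x":0,"y":0,"z":0,"yaw":1},{"x":0,"y":0,"z":0,"yaw":1},{"x":0,"y":0,"z":0,"yaw":1},{"x":0,"y":0,"z":0,"yaw":1},{"x":0,"y":0,"z":0,"yaw":1}]'
```

```text
time_s: 2.18
tcp_pos: [0.4118, -0.0749, 0.2529]
eef_rot: [179.2, 0.1, -24.6]
contact_force: [0.4, 0.6, 0.3]
gripper_width: 0.0878
time_s: 2.6
tcp_pos: [0.4144, -0.1806, 0.2534]
eef_rot: [179.1, 0.1, -28.7]
contact_force: [-0.5, -0.4, 0.9]
gripper_width: 0.0877
time_s: 3.02
tcp_pos: [0.4122, -0.1833, 0.2515]
eef_rot: [179.0, 0.0, -50.0]
contact_force: [1.3, -0.6, -0.6]
gripper_width: 0.0876
time_s: 3.43
tcp_pos: [0.4107, -0.1831, 0.25]
eef_rot: [178.9, -0.3, -71.1]
contact_force: [-0.5, 0.8, 0.6]
gripper_width: 0.0876
time_s: 3.85
tcp_pos: [0.4092, -0.1828, 0.2486]
eef_rot: [178.9, -0.6, -92.2]
contact_force: [-0.8, -0.6, 0.2]
gripper_width: 0.0874
time_s: 4.27
tcp_pos: [0.4077, -0.1825, 0.2473]
eef_rot: [179.0, -1.0, -113.2]
contact_force: [0.3, 0.5, -0.1]
gripper_width: 0.0877
time_s: 4.68
tcp_pos: [0.4061, -0.1822, 0.2459]
eef_rot: [179.3, -1.3, -134.3]
contact_force: [0.4, 0.1, 0.4]
gripper_width: 0.0874
```

```bash
python3 -m inch '[{"x":0,"y":0,"z":0,"yaw":0.9},{"x":-0.7,"y":0.2,"z":0,"yaw":0.8},{"x":0,"y":0,"z":0.9,"yaw":0},{"x":0,"y":0,"z":1,"yaw":0},{"x":0,"y":0,"z":1,"yaw":0}]'
python3 -m inch '[{"x":0,"y":0,"z":1,"yaw":0},{"x":0,"y":0,"z":1,"yaw":0},{"x":0,"y":0,"z":0.6,"yaw":0},{"x":0,"y":0,"z":0,"yaw":0}]'
cat > w.py <<'E'
from fit import *
c=np.array([.5428,-.3232]); s=r.get_state(); p=s['tcp_pos']; q=p[:2]-c; R=np.radians(s['eef_rot'])
ph=np.degrees(np.arctan2(q[1],q[0]))%360
tip=p+np.array([np.cos(np.radians(ph)),np.sin(np.radians(ph)),0])*0
print('t',round(s['time_s'],2),'tcp',np.round(p,4),'rpy',np.round(s['eef_rot'],1),'r',np.hypot(*q).round(4),'phi',ph.round(1),'yaw-wanted',((s['eef_rot'][2]-ph-90+180)%360-180).round(1),'F',np.round(s['contact_force'],1))
import sys
if len(sys.argv)>1:
    P=cap('top',sys.argv[1])and cloud(sys.argv[1]); print('lobe phase',disc(P,c))
E
python3 w.py t1
python3 - <<'E'
from h import *
a,_=cap('scene','s1'); a=a[120:320,240:430]; cv2.imwrite('pics/c1.png',cv2.resize(a,None,fx=2.8,fy=2.8,interpolation=cv2.INTER_CUBIC)[:,:,::-1])
E
```

```text
time_s: 5.1
tcp_pos: [0.4172, -0.167, 0.1753]
eef_rot: [179.8, -1.0, -141.8]
contact_force: [-0.2, 0.2, -0.8]
gripper_width: 0.0875
time_s: 5.43
tcp_pos: [0.4122, -0.167, 0.1032]
eef_rot: [179.5, -1.2, -141.8]
contact_force: [0.0, -0.1, 0.0]
gripper_width: 0.0877
t 5.43 tcp [ 0.4122 -0.167   0.1032] rpy [ 179.5   -1.2 -141.8] r 0.2036 phi 129.9 yaw-wanted -1.7 F [ 0.  -0.1  0. ]
lobe phase (np.float64(2.746142543142593), np.int64(298))
```

View pics/c1.png

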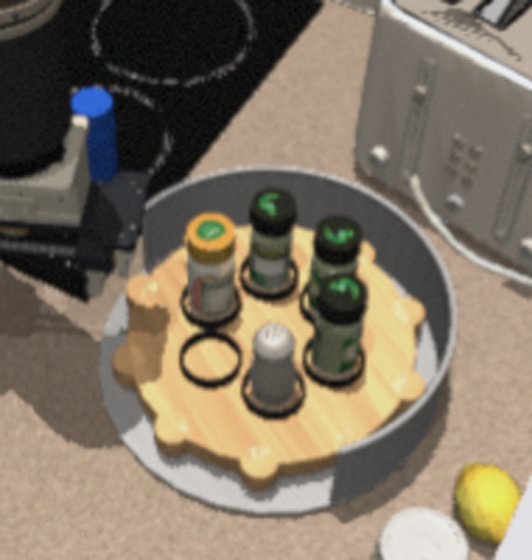

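The crop shows the inner finger hanging just outside the disc edge near the hollow at crop (125,270). The gripper body is clear of the jars and guard. The drift is about 5 mm, so I correct it and go down.

```bash
python3 -m inch '[{"x":-0.15,"y":-0.15,"z":0.5,"yaw":-0.2},{"x":-0.1,"y":-0.08,"z":0.6,"yaw":-0.2},{"x":-0.1,"y":-0.08,"z":0.6,"yaw":0},{"x":0,"y":0,"z":0,"yaw":0}]'; python3 w.py
```

```text
time_s: 5.87
tcp_pos: [0.4304, -0.1683, 0.0682]
eef_rot: [-179.9, -0.6, -140.0]
contact_force: [-0.8, -0.5, 0.5]
gripper_width: 0.0877
t 5.87 tcp [ 0.4304 -0.1683  0.0682] rpy [-179.9   -0.6 -140. ] r 0.1914 phi 126.0 yaw-wanted 4.0 F [-0.8 -0.5  0.5]
```

```bash
python3 -m inch '[{"x":0.3,"y":0.3,"z":0,"yaw":0.15},{"x":0,"y":0,"z":0,"yaw":0.15},{"x":0,"y":0,"z":0,"yaw":0}]'; python3 w.py
```

```text
time_s: 6.12
tcp_pos: [0.4209, -0.1674, 0.0717]
eef_rot: [-179.7, -0.5, -141.3]
contact_force: [-0.2, 0.3, 0.3]
gripper_width: 0.0876
t 6.12 tcp [ 0.4209 -0.1674  0.0717] rpy [-179.7   -0.5 -141.3] r 0.1978 phi 128.1 yaw-wanted 0.6 F [-0.2  0.3  0.3]
```

```bash
python3 -m inch '[{"x":0,"y":0.15,"z":0.2,"yaw":0},{"x":0,"y":0,"z":0.4,"yaw":0},{"x":0,"y":0,"z":0.4,"yaw":0},{"x":0,"y":0,"z":0.2,"yaw":0}]'; python3 w.py t2
```

```text
time_s: 6.45
tcp_pos: [0.4208, -0.1641, 0.0451]
eef_rot: [-179.4, 0.0, -141.3]
contact_force: [0.2, 0.1, 0.1]
gripper_width: 0.0878
t 6.45 tcp [ 0.4208 -0.1641  0.0451] rpy [-179.4    0.  -141.3] r 0.2005 phi 127.5 yaw-wanted 1.2 F [0.2 0.1 0.1]
lobe phase (np.float64(2.7705234273928694), np.int64(290))
```

```bash
python3 -m inch '[{"x":0,"y":0,"z":0.35,"yaw":0.1},{"x":0.2,"y":0,"z":0,"yaw":-0.3},{"x":0.3,"y":0,"z":0,"yaw":-0.5},{"x":0.3,"y":0,"z":0,"yaw":-0.5},{"x":0.3,"y":0,"z":0,"yaw":-0.5}]'; python3 w.py t3
```

```text
time_s: 6.92
tcp_pos: [0.4009, -0.1818, 0.0368]
eef_rot: [-179.3, -0.1, -134.2]
contact_force: [-0.0, -0.6, 0.2]
gripper_width: 0.0879
t 6.92 tcp [ 0.4009 -0.1818  0.0368] rpy [-1.793e+02 -1.000e-01 -1.342e+02] r 0.2003 phi 135.1 yaw-wanted 0.7 F [-0.  -0.6  0.2]
lobe phase (np.float64(2.7529644710231436), np.int64(292))
```

```bash
python3 -m inch '[{"x":0.3,"y":0,"z":0,"yaw":-0.55},{"x":0.3,"y":0,"z":0,"yaw":-0.5},{"x":0.3,"y":0,"z":0,"yaw":-0.5},{"x":0.3,"y":0,"z":0,"yaw":-0.5},{"x":0.3,"y":0,"z":0,"yaw":-0.5}]'; python3 w.py t4
```

```text
time_s: 7.38
tcp_pos: [0.3766, -0.211, 0.0386]
eef_rot: [-179.3, -0.1, -123.7]
contact_force: [-1.4, 1.0, 0.2]
gripper_width: 0.0878
t 7.38 tcp [ 0.3766 -0.211   0.0386] rpy [-1.793e+02 -1.000e-01 -1.237e+02] r 0.2006 phi 146.0 yaw-wanted 0.4 F [-1.4  1.   0.2]
lobe phase (np.float64(6.854247416461442), np.int64(291))
```

```bash
python3 - <<'E'
from h import *
a,_=cap('scene','s4'); a=a[180:320,230:420]
b=cv2.imread('pics/t4.png')[140:280,270:440]
cv2.imwrite('pics/c4.png',np.vstack([cv2.resize(a,(570,300))[:,:,::-1][:, :],cv2.resize(b,(570,300))]) if 0 else np.hstack([cv2.resize(a,(456,336),interpolation=2)[:,:,::-1],cv2.resize(b,(340,336)[0:1]+(336,) ,interpolation=2)]))
E
python3 w.py t5
```

```text
t 7.48 tcp [ 0.3763 -0.2112  0.0386] rpy [-1.793e+02 -1.000e-01 -1.238e+02] r 0.2006 phi 146.1 yaw-wanted 0.1 F [0.7 0.3 0.7]
lobe phase (np.float64(7.388850868472434), np.int64(293))
```

View pics/c4.png

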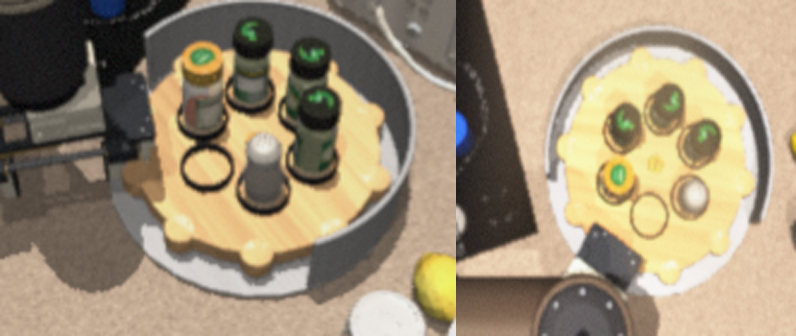

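The finger is pushing the lobe: the disc has turned about 4.6°, and the lobe shows just beyond the finger at crop (150,178). The contact angle suggests it bites shallow, so I back off a little and go about 5 mm deeper.

```bash
python3 -m inch '[{"x":-0.3,"y":0,"z":0,"yaw":0.5},{"x":-0.2,"y":-0.1,"z":0.05,"yaw":0.4},{"x":0,"y":-0.12,"z":0,"yaw":0},{"x":0,"y":0,"z":0,"yaw":0}]'; python3 w.py t6
python3 -m inch '[{"x":0.2,"y":0,"z":0,"yaw":-0.3},{"x":0.3,"y":0,"z":0,"yaw":-0.5},{"x":0.3,"y":0,"z":0,"yaw":-0.5},{"x":0.2,"y":0,"z":0,"yaw":-0.3},{"x":0,"y":0,"z":0,"yaw":0}]'; python3 w.py t7
```

```text
time_s: 7.87
tcp_pos: [0.3883, -0.2027, 0.0376]
eef_rot: [-179.4, -0.1, -128.0]
contact_force: [0.1, 0.8, -0.6]
gripper_width: 0.0879
t 7.87 tcp [ 0.3883 -0.2027  0.0376] rpy [-1.794e+02 -1.000e-01 -1.280e+02] r 0.1959 phi 142.1 yaw-wanted -0.1 F [ 0.1  0.8 -0.6]
lobe phase (np.float64(7.685601115685179), np.int64(291))
time_s: 8.33
tcp_pos: [0.3746, -0.2234, 0.0379]
eef_rot: [-179.3, -0.1, -121.1]
contact_force: [-0.3, -0.2, -0.1]
gripper_width: 0.0879
t 8.33 tcp [ 0.3746 -0.2234  0.0379] rpy [-1.793e+02 -1.000e-01 -1.211e+02] r 0.1956 phi 149.3 yaw-wanted -0.5 F [-0.3 -0.2 -0.1]
lobe phase (np.float64(15.710806769086492), np.int64(290))
```

Contact is solid now: the lobe leads the finger by 10.4°, as expected. About 50° is left, so I keep sweeping.

```bash
python3 -m inch '[{"x":0.3,"y":0,"z":0,"yaw":-0.55},{"x":0.3,"y":0,"z":0,"yaw":-0.55},{"x":0.3,"y":0,"z":0,"yaw":-0.55},{"x":0.3,"y":0,"z":0,"yaw":-0.55},{"x":0.3,"y":0,"z":0,"yaw":-0.55}]'; python3 w.py t8
python3 -m inch '[{"x":0.3,"y":0,"z":0,"yaw":-0.55},{"x":0.3,"y":0,"z":0,"yaw":-0.55},{"x":0.3,"y":0,"z":0,"yaw":-0.55},{"x":0.3,"y":0,"z":0,"yaw":-0.55},{"x":0.3,"y":0,"z":0,"yaw":-0.55}]'; python3 w.py t9
```

```text
time_s: 8.8
tcp_pos: [0.3596, -0.2565, 0.0386]
eef_rot: [-179.2, -0.3, -110.0]
contact_force: [0.0, 0.2, -0.9]
gripper_width: 0.0877
t 8.8 tcp [ 0.3596 -0.2565  0.0386] rpy [-179.2   -0.3 -110. ] r 0.195 phi 160.0 yaw-wanted 0.1 F [ 0.   0.2 -0.9]
lobe phase (np.float64(-10.197330012182814), np.int64(296))
time_s: 9.27
tcp_pos: [0.3508, -0.293, 0.0391]
eef_rot: [-179.2, -0.4, -98.8]
contact_force: [-0.6, -0.1, -0.9]
gripper_width: 0.0876
t 9.27 tcp [ 0.3508 -0.293   0.0391] rpy [-179.2   -0.4  -98.8] r 0.1944 phi 171.1 yaw-wanted 0.1 F [-0.6 -0.1 -0.9]
lobe phase (np.float64(0.9775535230527141), np.int64(286))
```

```bash
python3 -m inch '[{"x":0.3,"y":0.02,"z":0.02,"yaw":-0.55},{"x":0.3,"y":0.02,"z":0.02,"yaw":-0.55},{"x":0.3,"y":0.02,"z":0.02,"yaw":-0.55},{"x":0.3,"y":0.02,"z":0,"yaw":-0.55},{"x":0.3,"y":0.02,"z":0,"yaw":-0.55}]'; python3 w.py t10
python3 -m inch '[{"x":0.25,"y":0.02,"z":0.02,"yaw":-0.45},{"x":0.25,"y":0.02,"z":0,"yaw":-0.45},{"x":0.2,"y":0,"z":0,"yaw":-0.36},{"x":0.15,"y":0,"z":0,"yaw":-0.27},{"x":0.1,"y":0,"z":0,"yaw":-0.18}]'; python3 w.py t11
```

```text
time_s: 9.73
tcp_pos: [0.3478, -0.3306, 0.0385]
eef_rot: [-179.1, -0.7, -87.9]
contact_force: [0.1, 0.2, 0.6]
gripper_width: 0.0875
t 9.73 tcp [ 0.3478 -0.3306  0.0385] rpy [-179.1   -0.7  -87.9] r 0.1951 phi 182.2 yaw-wanted -0.0 F [0.1 0.2 0.6]
lobe phase (np.float64(11.807871724460684), np.int64(286))
time_s: 10.2
tcp_pos: [0.3503, -0.3542, 0.0383]
eef_rot: [-179.2, -0.8, -81.3]
contact_force: [-0.8, 0.0, -0.6]
gripper_width: 0.0877
t 10.2 tcp [ 0.3503 -0.3542  0.0383] rpy [-179.2   -0.8  -81.3] r 0.195 phi 189.1 yaw-wanted -0.5 F [-0.8  0.  -0.6]
lobe phase (np.float64(-17.418871620147822), np.int64(244))
```

```bash
python3 -m inch '[{"x":0.3,"y":0.02,"z":0.02,"yaw":-0.55},{"x":0.25,"y":0.02,"z":0,"yaw":-0.48},{"x":0.25,"y":0,"z":0,"yaw":-0.45},{"x":0.2,"y":0,"z":0,"yaw":-0.36},{"x":0.1,"y":0,"z":0,"yaw":-0.18}]'; python3 w.py t12
python3 -m inch '[{"x":0.1,"y":0,"z":0,"yaw":-0.18},{"x":0,"y":0,"z":0,"yaw":0},{"x":0,"y":0,"z":0,"yaw":0}]'; python3 w.py t13
```

```text
time_s: 10.67
tcp_pos: [0.3557, -0.3807, 0.0382]
eef_rot: [-179.3, -0.9, -73.2]
contact_force: [-1.4, -0.0, 0.6]
gripper_width: 0.0879
t 10.67 tcp [ 0.3557 -0.3807  0.0382] rpy [-179.3   -0.9  -73.2] r 0.1957 phi 197.1 yaw-wanted -0.3 F [-1.4 -0.   0.6]
lobe phase (np.float64(-9.89362377278192), np.int64(228))
time_s: 10.97
tcp_pos: [0.357, -0.3829, 0.0383]
eef_rot: [-179.3, -0.9, -72.5]
contact_force: [-0.4, -0.8, 0.2]
gripper_width: 0.0876
t 10.97 tcp [ 0.357  -0.3829  0.0383] rpy [-179.3   -0.9  -72.5] r 0.1952 phi 197.8 yaw-wanted -0.4 F [-0.4 -0.8  0.2]
lobe phase (np.float64(-8.688385525834637), np.int64(211))
```

```bash
cat > jars.py <<'E'
from fit import *
import sys
f=sys.argv[1]; c=np.array([.5428,-.3232]); d=np.load(f'pics/{f}.npy')
vv,uu=np.mgrid[140:275,300:445]; uv=np.c_[uu.ravel(),vv.ravel()]; D=d[uv[:,1],uv[:,0]]; ok=D>0; uv=uv[ok]; P=pts('top',uv,D[ok])
m=(P[:,2]>.135)&(P[:,2]<.16)&(np.hypot(P[:,0]-c[0],P[:,1]-c[1])<.09)
img=np.zeros((400,640),np.uint8); img[uv[m][:,1],uv[m][:,0]]=255
n,l,st,ce=cv2.connectedComponentsWithStats(img); p=cv2.imread(f'pics/{f}.png')
for i in range(1,n):
    if st[i,4]>60:
        x=onz('top',ce[i],.146)[0,:2]-c; print(st[i,4],'r',np.hypot(*x).round(4),'ang',(np.degrees(np.arctan2(x[1],x[0]))%360).round(2),p[l==i].mean(0).round())
E
python3 -m inch '[{"x":0.15,"y":0,"z":0,"yaw":-0.25},{"x":0.1,"y":0,"z":0,"yaw":-0.18},{"x":0.05,"y":0,"z":0,"yaw":-0.1},{"x":0,"y":0,"z":0,"yaw":0}]'; python3 w.py t14; python3 jars.py t14; python3 jars.py t0
```

```text
time_s: 11.35
tcp_pos: [0.3594, -0.3902, 0.0386]
eef_rot: [-179.3, -0.9, -70.2]
contact_force: [-0.2, -0.0, -1.0]
gripper_width: 0.0877
t 11.35 tcp [ 0.3594 -0.3902  0.0386] rpy [-179.3   -0.9  -70.2] r 0.1952 phi 200.1 yaw-wanted -0.2 F [-0.2 -0.  -1. ]
lobe phase (np.float64(-6.5315496591666875), np.int64(200))
185 r 0.0619 ang 348.1 [ 87. 124. 132.]
180 r 0.0624 ang 47.45 [ 77. 114. 116.]
187 r 0.0617 ang 107.18 [54. 86. 80.]
183 r 0.06 ang 167.02 [ 83. 167. 195.]
185 r 0.0624 ang 345.0 [ 89. 127. 134.]
186 r 0.0619 ang 44.74 [ 84. 122. 127.]
188 r 0.0614 ang 285.35 [ 86. 126. 132.]
195 r 0.062 ang 104.06 [ 89. 192. 205.]
```

The mustard jar is at 167.0°, with the cup phase at about 167.4°, against the target of 168°. I now back the finger off to the middle of the hollow, draw it outward and lift away.

```bash
python3 -m inch '[{"x":-0.3,"y":0.1,"z":0,"yaw":0},{"x":-0.1,"y":0.6,"z":0,"yaw":0},{"x":0,"y":0.8,"z":0,"yaw":0},{"x":0,"y":0.5,"z":-0.5,"yaw":0},{"x":0,"y":0,"z":-0.8,"yaw":0}]'
python3 -m inch '[{"x":0,"y":0,"z":-1,"yaw":0},{"x":0,"y":0,"z":-1,"yaw":0},{"x":0,"y":0,"z":-1,"yaw":0},{"x":0,"y":0,"z":-1,"yaw":0},{"x":0,"y":0,"z":0,"yaw":0}]'; python3 w.py t15; python3 jars.py t15
python3 - <<'E'
from h import *
a,_=cap('scene','s15'); a=a[160:360,230:430]
b=cv2.imread('pics/t15.png')[140:280,300:480]
cv2.imwrite('pics/c15.png',np.hstack([cv2.resize(a,(360,360),interpolation=2)[:,:,::-1],cv2.resize(b,(432,360),interpolation=2)]))
E
```

```text
time_s: 11.82
tcp_pos: [0.3029, -0.3944, 0.0672]
eef_rot: [-179.5, -0.6, -70.2]
contact_force: [0.8, 0.6, -0.1]
gripper_width: 0.0877
time_s: 12.23
tcp_pos: [0.2957, -0.3927, 0.1735]
eef_rot: [-179.5, -0.7, -70.3]
contact_force: [0.8, -0.7, -0.0]
gripper_width: 0.0877
t 12.23 tcp [ 0.2957 -0.3927  0.1735] rpy [-179.5   -0.7  -70.3] r 0.2566 phi 195.7 yaw-wanted 3.9 F [ 0.8 -0.7 -0. ]
lobe phase (np.float64(-6.52675640843262), np.int64(265))
184 r 0.0619 ang 347.82 [ 88. 127. 136.]
183 r 0.0624 ang 47.45 [ 80. 117. 122.]
187 r 0.0615 ang 107.19 [59. 92. 86.]
194 r 0.061 ang 167.25 [ 87. 173. 203.]
```

View pics/c15.png

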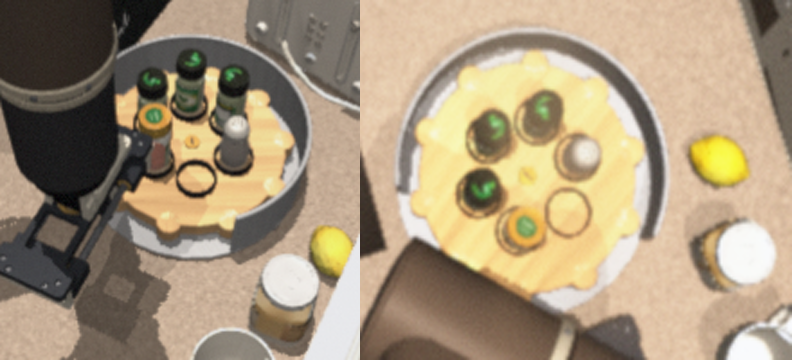

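Both crops show the mustard jar at top-crop (522,228), in the middle of the open front. All the jars are upright, and the honey jar and lemon stand where they were. The disc phase is unchanged after release (-6.53° both times), so I hand in.

```bash
python3 w.py t16
python3 - <<'E'
from plant import r
print(r.close_job())
E
```

```text
t 12.33 tcp [ 0.2944 -0.3913  0.1697] rpy [-179.6   -0.4  -70.4] r 0.2576 phi 195.3 yaw-wanted 4.3 F [-0.6 -0.4 -1.1]
lobe phase (np.float64(-6.438948630089233), np.int64(265))
the job is handed in; nothing more can be done
None
```

The mustard-capped jar now stands in the middle of the guard's open front, and the job is handed in at about 12.3 s of the 72 s allowed. I turned the carousel about 63° counter-clockwise by pushing one edge lobe with a single fingertip. Then I drew the finger out of the hollow and lifted it clear.

- **Position:** the jar measures 167.3° against a front line at 168.0°, so it is under 1 mm off the middle. The front line itself comes from my fit to the guard ends and is good to perhaps 0.5°.
- **At rest:** the disc phase stayed within 0.1° after release, at -6.53°, -6.53° and -6.44°.
- **Everything else:** the last pictures show all jars upright in their cups, and the honey jar and lemon look undisturbed. Reported contact forces stayed under about 2 N.
- **What went wrong on the way:** the fingertip first bit too shallowly on the lobe, with a lead angle of about 5° instead of 10°. I backed off and set it about 5 mm deeper before the main sweep. Before that it also drifted about 18 mm sideways while coming down above the disc edge, which I corrected before lowering it further.

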